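Open the reagent carrier's double-latched gate and hold it wide

ROBOT

A 6-joint arm with a two-finger parallel gripper is mounted at the origin on a cart in front of the work surface, level with it; the furniture and walls round the work are solid. World frame = base frame: x ahead of the robot, y to its left, z up, the work surface at z = 0. Lengths are in m, angles in rad, forces in N, time in s.
With the tool pointing down it reaches from about 0.325 to 0.775 m from the base axis. Payload 9.3 kg.
Tool frame: the origin (TCP) lies midway between the tips of the shut fingers; the grasp point (between the pads) lies 19 mm behind it; z points along the fingers, y is the line along which they close (so a half turn about z gives the same grasp; the last joint's range is limited). The gripper opens to 85 mm and grips with 20 to 120 N. Pads are 22 mm wide; open, the fingers measure 114 mm over their backs; the gripper's body (76 mm by 85 mm) begins 54 mm behind the grasp point. The pads swing forward as they close: fully open they stand 13 mm farther back than shut.
Start: joints at [-1.419, 0.259, 0.021, 1.334, 0, 1.418], TCP at [0.165, -0.525, 0.203] pointing down, gripper open.
Joint ranges: [-3.04, 3.04], [-0.91, 1.82], [-1.04, 1.36], [-1.92, 1.95], [-1.52, 1.45], [-3.14, 3.14]. Speed limits (rad/s): [2.22, 2.22, 2.79, 3.14, 3.14, 3.14].

INTERFACE

Orientations are given as a unit quaternion [w, x, y, z].
In Python, from plant import manip, eyes, job gives the robot as it stands.
- The arm moves only by the tool drive_tool, never from a script. Its argument "moves" is a list that holds one entry, the list of rows, each a list of 6 numbers: the shift along the tool's x, y, z in units of 25 mm (1.0 is 25 mm), then the turn, a rotation vector about the tool's x, y, z in degrees. In form: [[[dx, dy, dz, ax, ay, az], ...]]. A call has 1 to 5 rows; each row is the pose to reach, as a shift and turn from the pose commanded when the call began, along the tool's axes at that moment; what a row does not reach only later rows make up. A row lasts 1/12 s, in which the tool goes at most 41.7 mm and 7.16 degrees, less where a joint would pass 70% of its speed; a pose out of reach is approached as far as the arm can. A call with a gripper value outside its range is refused whole. "fingers" is the closure in counts, from 0 (fully open) to 255 (shut), set as the call begins (left out, the last holds). The fingers move at their own pace and stop on an object; "force" is the grip in N (left out, the last holds). Time passes only in rows, so rows that repeat a pose let the fingers close. It gives the time, the measured TCP pose, the force, the opening and the grip force at its end, in the units of the state.
- manip.get_state(): the state, without advancing time (a new reading comes with each control period).
- eyes.capture(name): name is "scene" or "top" or "wrist"; returns the picture (420x560x3 uint8, red, green, blue); there is no depth.
- eyes.camera_info(name): a dict with "mtx" (3x3 intrinsics, pixels), "view" (4x4, takes a point from world to camera coordinates). Camera axes: x right, y down, z forward; pixel columns grow to the right and rows downward; lengths in m; the calibration is good to about 2 mm. A picture is of the moment at which its call begins: read the wrist's pose just before it. camera_info takes no time and is no camera call; for the wrist camera it gives the pose at the moment of the call.
- job.hand_in(): hands the job in; it is judged then, once.
Trained networks look in the newest picture that a camera, given by its name, has taken for a name from the list of things; names that differ only in an ending like _2 or _b are one class to them, and where a whole thing is asked for, a point or a joint stands for the part that bears it (a point fixed in the world has none). Each returns a list of dicts, best first, with "score" (0 to 1); they miss things now and then, are a little off and sometimes report something else, mostly with a low value. They report only what shows in the picture. A call takes as long as a camera call.
- eyes.recognise(camera, thing): "bbox" ([left, top, right, bottom] in pixels, round what is visible of it).
- eyes.outline_of(camera, thing): "region" (420x560 bool, what is visible of it) and "bbox" ([left, top, right, bottom] in pixels, round what is visible of it).
- eyes.landmark_of(camera, thing): "at" ([row, column] in pixels: a listed point, or the origin of a listed thing).
The state is a dict: "time_s": time; "joint_pos": joint angles; "dq": joint speeds; "tau": joint torques, N m; "tcp_pos": TCP position; "tcp_rot": TCP orientation; "force": force on the tool from outside, world axes, zero at the start; "wrist_torque": the same for the moment, N m; "gripper_width": finger opening in m; "gripper_force": force on a finger pad.
Only numpy, scipy, OpenCV 4.12 (cv2) and the standard library are available. Lean on these libraries where they do the work, as an engineer would, in place of code of your own. Each camera call takes 0.05 s, during which the arm holds its last target. There are 200 camera calls.

TASK

Open the gate of the clear reagent carrier so that a colleague can take the bottles out: first squeeze back the transport lock, the catch nearer the gate's hinge, which stays back, then squeeze the sprung catch nearer the free edge to draw the gate out, and swing it on past its half-way stay. The gate springs back if let go, so finish while still holding it wide open, about square to the carrier's front. The catches are brittle plastic, so grip them gently, with no more than about 40 N, and leave the bottles and the things on the desk as they stand.

Things in the scene. Friction and masses are not known exactly. Their poses are not given: they have to be found in the camera images.
- carrier: Reagent carrier fixed to the desk: grey tray, clear panes, white roof with a low steel bail, three bottles inside; 200 mm wide (y), 110 mm deep (x), roof top at 124 mm. Origin: centre of its underside; x to its back, z up; the gate is its front (-x) face. On the roof the bail reaches 153 mm, the bolt keepers and stay 134 mm above the desk. The keepers stand over the bolt tips.
- gate (a joint): Gate angle, rad: 0 shut; swings out of the front, anticlockwise from above, about the upright hinge at its -y (right) end; stop at 1.75; wide open is above 1.35. A spring pulls it shut (0.5 N at the sprung catch shut, 2 N wide). Half-way stay: a roller resists from 0.5 to 0.75 rad (about 6 N there), then lets go; let go beyond, the gate rests at about 1 rad. Either bolt keeps it shut (0.05 rad of play).
- lock_catch (a joint): Travel of the transport lock, m: 0 (up to 0.002 at the start) bolt shot, 0.012 fully drawn back against its post. Stiff slide, about 4 N, no spring: it stays where it is left. The bolt is clear of its keeper from about 0.010.
- spring_catch (a joint): Travel of the sprung catch, m: 0 bolt shot, 0.012 fully squeezed against its post. Its spring needs 3 N to start and 6 N at the end of travel and shoots the bolt again when let go; the bolt is clear of its keeper from about 0.010, and once the gate stands 0.15 rad open the bolt no longer matters.
- lock_grip (a point): Squeeze point of the transport lock, on the gate, 40 mm from the hinge axis, 153 mm up; its y runs along the gate from the hinge, -x outward. Each catch is two upright black tabs, 10 (y) x 20 mm, from 124 to 166 mm up. The one nearer the hinge is a fixed post, outer face 10 mm from this point; the other slides to it, outer face 22 mm off at rest, 10 mm squeezed (32, then 20 mm over both).
- spring_grip (a point): Squeeze point of the sprung catch, on the gate, 116 mm from the hinge axis, 153 mm above the desk; same tabs, sizes and axes as lock_grip. Squeeze along y from above; 44 mm are free between the two catches. The flat bolt, keepers and stay beside the tabs stay below 134 mm, so keep fingertips above that. All parts that matter lie within 0.2 m of the hinge.
- gate_hinge (a point): Point on the gate's upright hinge axis at roof height, 124 mm above the desk (fixed; its axes are the carrier's). The squeeze points of both catches stand 3.5 mm outward of the line that runs from it along the gate.
- staining_jar: Square jar with black screw lid, 56x56x90 mm, standing in the carrier. Origin at the centre of its underside. The three containers stand in a row in any order.
- fixative_bottle: Larger brown bottle, 34 mm across, 84 mm high, standing in the carrier. Origin at the centre of its underside.
- stain_bottle: Smaller brown bottle, 32 mm across, 78 mm high, standing in the carrier. Origin at the centre of its underside.
- lab_timer: Bystander: white digital timer, 62x66x20 mm, on the desk to the left of the carrier. Origin at the centre of its underside.
- slide_mailer: Bystander: flat pale slide mailer, 33x84x10 mm, on the desk to the left of the carrier. Origin at the centre of its underside.
- petri_dish: Bystander: lidded petri dish, 60 mm across, 16 mm high, on the desk to the left of the carrier. Origin at the centre of its underside.

How it is judged:
By the outcome, as a careful person would: the job done as asked, in the order asked, and still so for the second after the job is handed in, while the arm keeps its last pose, push and grip.
It also fails if it takes over 48 s, if anything falls off the work surface, if the arm or the gripper's body presses on something with over 40 N, if the wrist force passes 120 N, or if a joint passes its speed limit or range.

## Working session

There is one attempt and no reset: what is moved stays moved. The work goes in short steps, Python scripts to look and compute and a tool call to move; the robot and the scene stay as the last step left them, time stands still between calls to the robot, and variables do not carry over. Pictures are saved under pics/ and viewed, at most 10 in all, crops included, and the job is handed in when it is done.

Besides the shell and the picture viewer there is one more tool, called after "Call:" in YAML: its name, and indented under it one key for each argument. drive_tool: Moves the arm, as the interface text tells. Its arguments: {"type":"object","properties":{"moves":{"type":"array","items":{"type":"array","items":{"type":"array","items":{"type":"number"}}}},"fingers":{"type":"number"},"force":{"type":"number"}},"required":["moves"]}

```bash
mkdir -p pics; cat > h.py <<'E'
import numpy as np, cv2
from scipy.spatial.transform import Rotation as R
from plant import manip, eyes, job
def ray(cam,at):
    i=eyes.camera_info(cam);V=np.array(i['view']);K=np.array(i['mtx'])
    d=V[:3,:3].T@np.linalg.inv(K)@np.array([at[1],at[0],1.]);c=-V[:3,:3].T@V[:3,3];return c,d
def atz(cam,at,z):
    c,d=ray(cam,at);return c+d*(z-c[2])/d[2]
def tri(obs):
    A=np.zeros((3,3));b=np.zeros(3)
    for cam,at in obs:
        c,d=ray(cam,at);d=d/np.linalg.norm(d);P=np.eye(3)-np.outer(d,d);A+=P;b+=P@c
    return np.linalg.solve(A,b)
def pix(cam,p):
    i=eyes.camera_info(cam);q=np.array(i['mtx'])@(np.array(i['view'])@np.append(p,1))[:3];return q[:2]/q[2]
E
python3 - <<'E'
from h import *
np.set_printoptions(precision=4,suppress=True)
s=manip.get_state();print(s)
ims=[]
for c in('scene','top'):
    im=eyes.capture(c);cv2.imwrite(f'pics/{c}0.png',cv2.cvtColor(im,cv2.COLOR_RGB2BGR))
Z=dict(lock_grip=.153,spring_grip=.153,gate_hinge=.124,carrier=0,lab_timer=0,slide_mailer=0,petri_dish=0)
for n,z in Z.items():
    o=[]
    for c in('scene','top'):
        r=eyes.landmark_of(c,n)
        for k in r[:2]: print(n,c,round(k['score'],2),np.array(k['at']),atz(c,k['at'],z))
        if r:o.append((c,r[0]['at']))
    if len(o)==2:print('  tri',tri(o))
E
```

```text
{'time_s': 0.0, 'joint_pos': array([-1.4186,  0.2592,  0.0208,  1.3337, -0.    ,  1.4182]), 'dq': array([-0.0015, -0.0007,  0.0014, -0.0006, -0.0001, -0.0006]), 'tau': array([ -0.0001, -55.5644,  34.4529,   0.0139,  -0.0002,   0.    ]), 'tcp_pos': array([ 0.165 , -0.5243,  0.2024]), 'tcp_rot': array([-0.0007,  0.9884,  0.1518, -0.    ]), 'force': array([-0.2767,  0.5458, -0.1142]), 'wrist_torque': array([ 0.0166, -0.0259,  0.0647]), 'gripper_force': 0.0, 'gripper_width': 0.08509301650471889}
lock_grip scene 0.95 [256.5 357.5] [ 0.651  -0.1833  0.153 ]
lock_grip top 0.88 [175.1 420.6] [ 0.654 -0.176  0.153]
  tri [ 0.655  -0.1779  0.1456]
spring_grip scene 0.92 [243.9 323.6] [ 0.6004 -0.1316  0.153 ]
spring_grip top 0.97 [202.7 392.2] [ 0.6026 -0.1237  0.153 ]
  tri [ 0.6035 -0.1253  0.1453]
gate_hinge scene 0.93 [268.9 378.6] [ 0.691  -0.2044  0.124 ]
gate_hinge top 0.79 [159.2 435. ] [ 0.6901 -0.2114  0.124 ]
  tri [ 0.688  -0.2091  0.1309]
carrier scene 0.85 [272.2 340.7] [ 0.6664 -0.1016  0.    ]
carrier scene 0.69 [255.2 358.2] [ 0.7287 -0.0667  0.    ]
carrier top 0.94 [181.2 367.3] [ 0.6674 -0.1025  0.    ]
  tri [ 0.6667 -0.1022  0.0007]
lab_timer scene 0.93 [219.4 235.8] [0.4714 0.1508 0.    ]
lab_timer top 0.61 [269.2 248. ] [0.4762 0.1503 0.    ]
  tri [ 0.4738  0.1508 -0.0006]
slide_mailer scene 0.73 [195.3 276.6] [0.6051 0.2108 0.    ]
slide_mailer top 0.96 [203.5 212.7] [0.6154 0.229  0.    ]
  tri [ 0.6149  0.233  -0.0204]
petri_dish scene 0.62 [186.7 239.9] [0.5142 0.2815 0.    ]
petri_dish top 0.63 [253.  181.2] [0.5087 0.2933 0.    ]
  tri [ 0.5126  0.2948 -0.0104]
```

```bash
python3 - <<'E'
import cv2,numpy as np
a=cv2.imread('pics/scene0.png')[180:330,220:440];b=cv2.imread('pics/top0.png')[110:260,290:510]
cv2.imwrite('pics/c0.png',np.vstack([cv2.resize(x,None,fx=2,fy=2,interpolation=3) for x in(a,b)]))
cv2.imwrite('pics/c0.png',np.hstack([cv2.resize(x,(396,400),interpolation=3) if 0 else cv2.resize(x,None,fx=1.8,fy=1.8,interpolation=3) for x in(a,b)]))
E
```

```text
(no output)
```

View pics/c0.png

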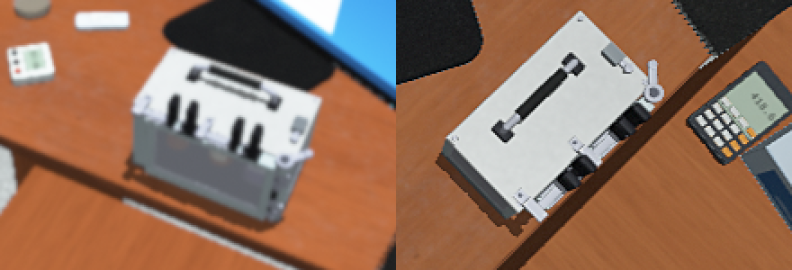

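View pics/scene0.png

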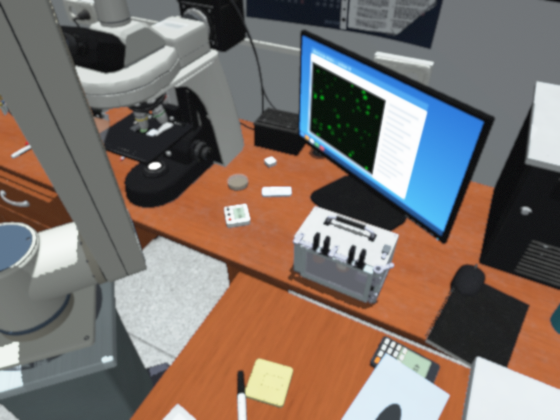

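The pictures show the carrier at about (340,255) in scene, with its gate side facing down-right. Two pairs of black tabs stand at about (323,244) and (357,256), which agrees with the networks. I'll fit the pose next.

```bash
cat >> h.py <<'E'
from scipy.optimize import least_squares
L=lambda d:np.array([-.0035,d,0])
def gp(hx,hy,g,d,z):  # grip point, g = yaw of carrier+gate angle
    c,s=np.cos(g),np.sin(g);return np.array([hx+c*-.0035-s*d,hy+s*-.0035+c*d,z])
def rel(target,yaw,st=None):
    "units from present pose to target with tool down, tool x at yaw"
    st=st or manip.get_state();w,x,y,z=st['tcp_rot'];r=R.from_quat([x,y,z,w])
    T=R.from_euler('z',yaw)*R.from_euler('x',np.pi)
    return np.r_[r.inv().apply(np.array(target)-st['tcp_pos'])/.025,(r.inv()*T).as_rotvec(degrees=True)]
E
python3 - <<'E'
from h import *
np.set_printoptions(precision=4,suppress=True)
O=[('scene','l',(256.5,357.5)),('top','l',(175.1,420.6)),('scene','s',(243.9,323.6)),('top','s',(202.7,392.2)),('scene','h',(268.9,378.6)),('top','h',(159.2,435.))]
def f(p):
    r=[]
    for c,k,at in O:
        q=dict(l=gp(*p,.04,.153),s=gp(*p,.116,.153),h=np.array([p[0],p[1],.124]))[k]
        r+=list(pix(c,q)-np.array(at)[::-1])
    return np.array(r)
s=least_squares(f,[.69,-.21,.77],loss='soft_l1');p=s.x
print(p,np.degrees(p[2]),f(p));print(gp(*p,.04,.153),gp(*p,.116,.153))
t=gp(*p,.06,.25);print(t,rel(t,p[2]))
E
```

```text
[ 0.6872 -0.2053  0.7904] 45.289395086830616 [ 1.6582 -1.9975  1.979  -1.218  -0.119  -2.1008  1.3611  0.1583 -1.4554
  0.8101 -3.206   1.4786]
[ 0.6563 -0.1797  0.153 ] [ 0.6023 -0.1262  0.153 ]
[ 0.6421 -0.1656  0.25  ] [ 22.5137  -7.9739  -1.8801   0.002   -0.0011 -27.8275]
```

Call:
drive_tool:
  moves:
    - [[1.4,-0.5,-0.4,0,0,-5.6],[2.8,-1,-0.8,0,0,-11.2],[4.2,-1.5,-1.2,0,0,-16.8],[5.6,-2,-1.6,0,0,-22.4],[7,-2.5,-2,0,0,-27.8]]
  fingers: 75
  force: 20

```text
time_s: 1.22
tcp_pos: [0.3142, -0.4113, 0.2536]
tcp_rot: [0.0, 0.922, 0.387, 0.0]
force: [0.6, -0.5, 0.2]
gripper_width: 0.0603
gripper_force: 0.0
```

```bash
python3 - <<'E'
from h import *
np.set_printoptions(precision=4,suppress=True)
print(manip.get_state()['gripper_width'],rel([.6421,-.1656,.25],.7904))
E
```

```text
0.06032038781043862 [16.2015  2.4676  0.1438  0.0169  0.0036  0.2232]
```

Width of 60 mm is what I want. Continue.

Call:
drive_tool:
  moves:
    - [[1.5,0.23,0,0,0,0],[3.0,0.46,0,0,0,0],[4.5,0.69,0,0,0,0],[6,0.92,0,0,0,0],[7.5,1.15,0,0,0,0]]

```text
time_s: 1.63
tcp_pos: [0.4669, -0.2981, 0.2532]
tcp_rot: [0.0, 0.923, 0.385, 0.0]
force: [-0.4, -1.7, 0.0]
gripper_width: 0.0602
gripper_force: 0.0
```

Call:
drive_tool:
  moves:
    - [[1.5,0.23,0,0,0,0],[3.0,0.46,0,0,0,0],[4.5,0.69,0,0,0,0],[6,0.92,0,0,0,0],[6,0.92,0,0,0,0]]

```text
time_s: 2.05
tcp_pos: [0.5915, -0.2051, 0.2518]
tcp_rot: [-0.001, 0.922, 0.387, 0.0]
force: [0.3, -1.4, 0.0]
gripper_width: 0.0604
gripper_force: 0.0
```

```bash
python3 - <<'E'
from h import *
np.set_printoptions(precision=4,suppress=True)
im=eyes.capture('wrist');cv2.imwrite('pics/w0.png',cv2.cvtColor(im,cv2.COLOR_RGB2BGR))
print(manip.get_state()['tcp_pos'],rel([.6421,-.1656,.25],.7904))
for n,z in dict(lock_grip=.153,spring_grip=.153,gate_hinge=.124).items():
    for k in eyes.landmark_of('wrist',n)[:2]:print(n,k['score'],k['at'],atz('wrist',k['at'],z))
E
```

```text
[ 0.5896 -0.2068  0.2519] [ 2.6479  0.3415  0.0762 -0.0643  0.0017  0.2121]
lock_grip 0.63 [116.7, 324.5] [ 0.652  -0.1846  0.153 ]
spring_grip 0.67 [109.8, 215.0] [ 0.6005 -0.1289  0.153 ]
spring_grip 0.22 [106.8, 373.2] [ 0.6797 -0.2044  0.153 ]
gate_hinge 0.72 [109.6, 374.6] [ 0.6823 -0.2134  0.124 ]
```

View pics/w0.png

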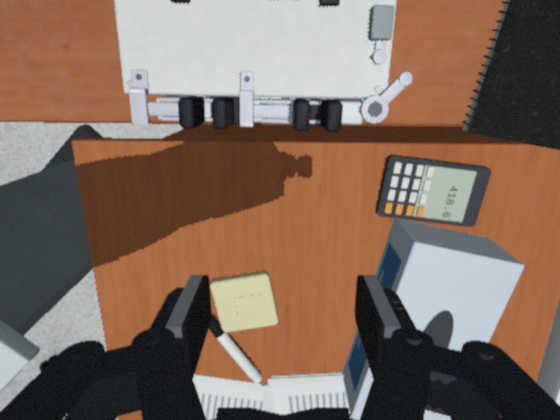

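The view shows the lock tabs at columns 302 and 331 (row 115), the sprung tabs at 191 and 223 (row 112), and the hinge pivot at (374,109). The along-gate positions agree across views. I'll hover over the lock and look again.

```bash
python3 - <<'E'
from h import *
np.set_printoptions(precision=4,suppress=True)
print(rel([.654,-.182,.205],.79))
E
```

```text
[ 2.6672  1.1274  1.914  -0.0191  0.0221 -0.0053]
```

Call:
drive_tool:
  moves:
    - [[1.0,0.4,0,0,0,0],[2.0,0.8,0.4,0,0,0],[2.67,1.13,1.1,0,0,0],[2.67,1.13,1.9,0,0,0],[2.67,1.13,1.9,0,0,0]]

```text
time_s: 2.67
tcp_pos: [0.6531, -0.1821, 0.2014]
tcp_rot: [-0.002, 0.923, 0.384, -0.002]
force: [-0.4, -0.2, -0.9]
gripper_width: 0.0601
gripper_force: 0.0
```

```bash
python3 - <<'E'
from h import *
np.set_printoptions(precision=4,suppress=True)
im=eyes.capture('wrist');cv2.imwrite('pics/w1.png',cv2.cvtColor(im,cv2.COLOR_RGB2BGR))
s=manip.get_state();print(s['tcp_pos'],rel([.654,-.182,.205],.79))
for z in(.205,.166,.153,.14): 
    p=s['tcp_pos'].copy();p[2]=z;print(z,pix('wrist',p))
for n,z in dict(lock_grip=.153,spring_grip=.153,gate_hinge=.124).items():
    for k in eyes.landmark_of('wrist',n)[:2]:print(n,k['score'],k['at'],atz('wrist',k['at'],z))
E
```

```text
[ 0.653  -0.1824  0.2039] [ 0.0384  0.017  -0.046  -0.2046  0.0956 -0.0795]
0.205 [282.9107 260.4077]
0.166 [283.1053 231.2612]
0.153 [283.1567 223.5689]
0.14 [283.203 216.638]
lock_grip 0.73 [220.1, 285.0] [ 0.6555 -0.1824  0.153 ]
spring_grip 0.61 [212.6, 161.4] [ 0.6042 -0.1245  0.153 ]
gate_hinge 0.64 [203.6, 342.7] [ 0.6863 -0.2106  0.124 ]
```

View pics/w1.png

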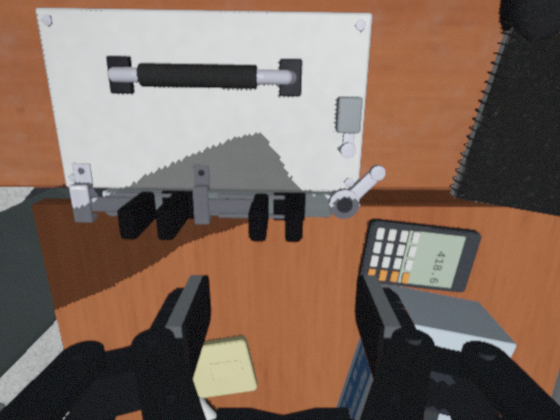

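Tab tops in view: the lock slide's left edge is at column 249 and the post's right edge at 305, near row 225. The squeeze point is about 2 mm toward the hinge and 3 mm inward of the TCP. Descend there.

Call:
drive_tool:
  moves:
    - [[0.12,0.08,0.8,0,0,0],[0.12,0.08,1.5,0,0,0],[0.12,0.08,2.1,0,0,0],[0.12,0.08,2.6,0,0,0],[0.12,0.08,2.6,0,0,0]]

```text
time_s: 3.28
tcp_pos: [0.6571, -0.1813, 0.1397]
tcp_rot: [-0.001, 0.923, 0.384, -0.001]
force: [0.0, -0.9, 0.2]
gripper_width: 0.0601
gripper_force: 0.0
```

Call:
drive_tool:
  moves:
    - [[0,0,0,0,0,0],[0,0,0,0,0,0],[0,0,0,0,0,0]]
  fingers: 165

```text
time_s: 3.53
tcp_pos: [0.6586, -0.1814, 0.1423]
tcp_rot: [0.001, 0.923, 0.385, 0.001]
force: [-0.2, 0.5, -0.8]
gripper_width: 0.0305
gripper_force: 0.0
```

Call:
drive_tool:
  moves:
    - [[0,0,0,0,0,0],[0,0,0,0,0,0],[0,0,0,0,0,0],[0,0,0,0,0,0]]
  fingers: 200

```text
time_s: 3.87
tcp_pos: [0.6582, -0.1809, 0.1407]
tcp_rot: [0.0, 0.923, 0.385, 0.0]
force: [-0.4, -0.5, -1.1]
gripper_width: 0.0186
gripper_force: 0.0
```

```bash
python3 - <<'E'
from h import *
np.set_printoptions(precision=4,suppress=True)
im=eyes.capture('wrist');cv2.imwrite('pics/w2.png',cv2.cvtColor(im,cv2.COLOR_RGB2BGR))
s=manip.get_state();print(s)
for n,z in dict(lock_grip=.153,spring_grip=.153,gate_hinge=.124).items():
    for k in eyes.landmark_of('wrist',n)[:2]:print(n,k['score'],k['at'],atz('wrist',k['at'],z))
E
```

```text
{'time_s': 3.9167, 'joint_pos': array([-0.3911,  0.5086,  0.2515,  1.3136,  0.    ,  1.9605]), 'dq': array([-0.0008,  0.0017, -0.0021, -0.0009,  0.0001, -0.    ]), 'tau': array([ -0.0153, -74.6049,  34.423 ,   0.007 ,  -0.0006,  -0.0002]), 'tcp_pos': array([ 0.6582, -0.1809,  0.1406]), 'tcp_rot': array([0.    , 0.923 , 0.3848, 0.    ]), 'force': array([-0.3957, -0.1023, -0.0127]), 'wrist_torque': array([0.0184, 0.0228, 0.0579]), 'gripper_force': 0.0, 'gripper_width': 0.018561880502432345}
lock_grip 0.75 [271.8, 281.1] [ 0.6573 -0.1805  0.153 ]
spring_grip 0.92 [267.6, 115.6] [ 0.6041 -0.1247  0.153 ]
gate_hinge 0.85 [245.7, 352.7] [ 0.685  -0.2073  0.124 ]
```

View pics/w2.png

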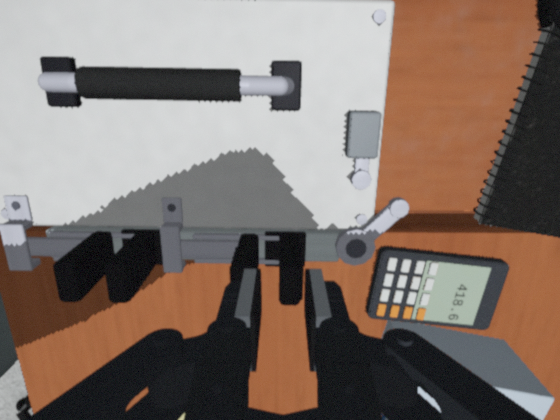

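The wrist picture shows tabs at columns 231–258 and 279–305 (near edge row 303), with finger tips at row 270. The slide tab looks unmoved, and the finger overlaps its columns. I'll check from the other cameras with projected markers.

```bash
python3 - <<'E'
from h import *
np.set_printoptions(precision=1,suppress=True)
s=manip.get_state();t=s['tcp_pos'];g=.79;X=np.array([np.cos(g),np.sin(g),0]);Y=np.array([np.sin(g),-np.cos(g),0])
for z in (0,.026):
    for a in(-.011,.011):
        for b in(-.0093,.0093):print('wrist pad',z,a,b,pix('wrist',t+X*a+Y*b+[0,0,z]))
out=[]
for c in('scene','top'):
    im=cv2.cvtColor(eyes.capture(c),cv2.COLOR_RGB2BGR)
    u,v=pix(c,t);print(c,u,v,pix(c,t+[0,0,.026]))
    u,v=int(u),int(v);x0,y0=u-35,v-45
    cr=cv2.resize(im[y0:y0+90,x0:x0+70],None,fx=5.5,fy=5.5,interpolation=cv2.INTER_CUBIC)
    cv2.circle(cr,tuple(int((a-b+.5)*5.5) for a,b in zip(pix(c,t),(x0,y0))),3,(0,0,255),-1)
    out.append(cr)
cv2.imwrite('pics/st.png',np.hstack(out))
E
```

```text
wrist pad 0 -0.011 -0.0093 [264.6 279. ]
wrist pad 0 -0.011 0.0093 [301.2 279. ]
wrist pad 0 0.011 -0.0093 [263.9 239. ]
wrist pad 0 0.011 0.0093 [301.9 239. ]
wrist pad 0.026 -0.011 -0.0093 [261.9 307.8]
wrist pad 0.026 -0.011 0.0093 [303.9 307.8]
wrist pad 0.026 0.011 -0.0093 [261.  262.9]
wrist pad 0.026 0.011 0.0093 [304.9 262.8]
scene 359.47838833665776 258.884480319438 [361.1 250.2]
top 421.4119830057076 174.1578000678655 [425.3 171.6]
```

View pics/st.png

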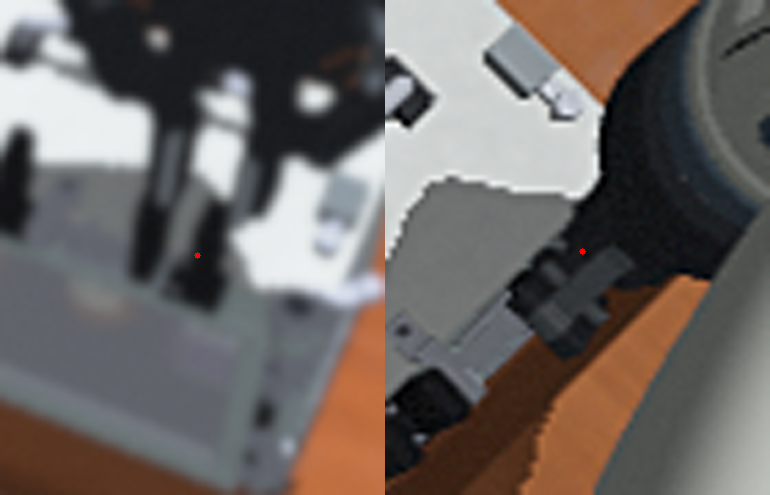

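The scene view shows the finger pads ending just above the tab tops, and the wrist view matches tips about 25 mm behind the reported TCP. So the fingers closed above the tabs. I'll reopen and descend step by step, watching the force.

Call:
drive_tool:
  moves:
    - [[0,0,0,0,0,0],[0,0,0,0,0,0],[0,0,0,0,0,0],[0,0,0,0,0,0],[0,0,0,0,0,0]]
  fingers: 80

```text
time_s: 4.58
tcp_pos: [0.6581, -0.1809, 0.1405]
tcp_rot: [0.0, 0.923, 0.385, 0.0]
force: [-0.2, 0.1, -0.5]
gripper_width: 0.0586
gripper_force: 0.0
```

Call:
drive_tool:
  moves:
    - [[0,0,0.1,0,0,0],[0,0,0.2,0,0,0],[0,0,0.3,0,0,0],[0,0,0.4,0,0,0],[0,0,0.4,0,0,0]]

```text
time_s: 5.0
tcp_pos: [0.6578, -0.1808, 0.1296]
tcp_rot: [-0.0, 0.923, 0.385, -0.0]
force: [0.5, 0.2, 0.7]
gripper_width: 0.0589
gripper_force: 0.0
```

```bash
python3 - <<'E'
from h import *
np.set_printoptions(precision=4,suppress=True)
s=manip.get_state();t=s['tcp_pos'];print(t,s['force'],s['gripper_width'])
im=cv2.cvtColor(eyes.capture('wrist'),cv2.COLOR_RGB2BGR);sc=cv2.cvtColor(eyes.capture('scene'),cv2.COLOR_RGB2BGR)
for n,z in dict(lock_grip=.153,spring_grip=.153,gate_hinge=.124).items():
    for c in('wrist','scene'):
        for k in eyes.landmark_of(c,n)[:1]:print(c,n,k['score'],k['at'],atz(c,k['at'],z))
for b in(-.029,.029):
  for z in(0,.02): print(z,pix('wrist',t+np.array([.71,-.704,0])*b+[0,0,z]))
u,v=map(int,pix('scene',t));x0,y0=u-35,v-45
cr=cv2.resize(sc[y0:y0+76,x0:x0+70],(387,420),interpolation=cv2.INTER_CUBIC)
cv2.imwrite('pics/w3.png',np.hstack([im[:,80:480],cr]))
E
```

```text
[ 0.6578 -0.1808  0.1296] [0.5259 0.2037 0.7465] 0.058899561364231835
wrist lock_grip 0.67 [286.2, 280.5] [ 0.6558 -0.1817  0.153 ]
wrist spring_grip 0.69 [278.0, 105.8] [ 0.6039 -0.1246  0.153 ]
scene spring_grip 0.67 [245.0, 321.4] [ 0.595 -0.133  0.153]
scene gate_hinge 0.92 [270.7, 376.4] [ 0.6847 -0.2071  0.124 ]
0 [224.4384 258.8125]
0.02 [217.9675 278.2354]
0 [340.0875 258.8089]
0.02 [346.485  278.2324]
```

View pics/w3.png

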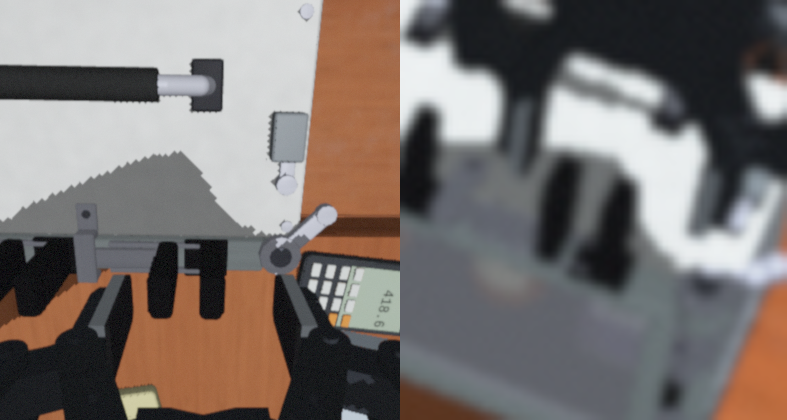

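The fingers straddle both tabs symmetrically. The finger tip gap is columns 210–355 and the tabs span 227–306, at equal scale, so the tips are level with the tab tops (about 166 mm). Go down 18 mm more and 3 mm inward.

Call:
drive_tool:
  moves:
    - [[0.12,0,0.15,0,0,0],[0.12,0,0.3,0,0,0],[0.12,0,0.4,0,0,0],[0.12,0,0.5,0,0,0],[0.12,0,0.5,0,0,0]]

```text
time_s: 5.82
tcp_pos: [0.6599, -0.1787, 0.1171]
tcp_rot: [-0.0, 0.923, 0.385, -0.0]
force: [0.8, 0.7, -0.2]
gripper_width: 0.0587
gripper_force: 0.0
```

Call:
drive_tool:
  moves:
    - [[0,0,0.1,0,0,0],[0,0,0.2,0,0,0],[0,0,0.25,0,0,0],[0,0,0.25,0,0,0]]

```text
time_s: 6.15
tcp_pos: [0.6601, -0.1788, 0.1113]
tcp_rot: [-0.0, 0.923, 0.385, -0.0]
force: [-0.7, 0.5, -0.8]
gripper_width: 0.059
gripper_force: 0.0
```

Call:
drive_tool:
  moves:
    - [[0,0,0,0,0,0],[0,0,0,0,0,0],[0,0,0,0,0,0]]
  fingers: 150

```text
time_s: 6.4
tcp_pos: [0.6598, -0.1784, 0.112]
tcp_rot: [-0.0, 0.923, 0.385, -0.0]
force: [-3.3, 3.0, 2.2]
gripper_width: 0.035
gripper_force: 2.0
```

Call:
drive_tool:
  moves:
    - [[0,0,0,0,0,0],[0,0,0,0,0,0],[0,0,0,0,0,0]]
  fingers: 185

```text
time_s: 6.65
tcp_pos: [0.6602, -0.1786, 0.1119]
tcp_rot: [-0.0, 0.923, 0.385, 0.0]
force: [-3.6, 2.7, 3.0]
gripper_width: 0.0237
gripper_force: 2.0
```

Call:
drive_tool:
  moves:
    - [[0,0,0,0,0,0],[0,0,0,0,0,0],[0,0,0,0,0,0],[0,0,0,0,0,0]]
  fingers: 205

```text
time_s: 6.98
tcp_pos: [0.6593, -0.178, 0.1121]
tcp_rot: [-0.001, 0.923, 0.385, -0.0]
force: [-7.4, 5.9, 7.8]
gripper_width: 0.0186
gripper_force: 22.0
```

The lock is squeezed fully: width at its minimum with 22 N on the pads. Release, lift, and move 76 mm along the gate.

Call:
drive_tool:
  moves:
    - [[0,0,0,0,0,0],[0,0,0,0,0,0],[0,0,0,0,0,0],[0,0,0,0,0,0],[0,0,0,0,0,0]]
  fingers: 80

```text
time_s: 7.4
tcp_pos: [0.6605, -0.1791, 0.1116]
tcp_rot: [0.0, 0.923, 0.385, 0.0]
force: [-0.6, -0.1, -0.3]
gripper_width: 0.0587
gripper_force: 0.0
```

Call:
drive_tool:
  moves:
    - [[0,0,-0.8,0,0,0],[0,0,-1.7,0,0,0],[0,-1,-2,0,0,0],[0,-2.2,-2,0,0,0],[0,-3.08,-2,0,0,0]]

```text
time_s: 7.82
tcp_pos: [0.6048, -0.1239, 0.1622]
tcp_rot: [0.0, 0.923, 0.385, 0.0]
force: [0.4, -0.1, 0.0]
gripper_width: 0.0583
gripper_force: 0.0
```

```bash
python3 - <<'E'
from h import *
np.set_printoptions(precision=4,suppress=True)
s=manip.get_state();t=s['tcp_pos'];print(t,s['force'],s['gripper_width'])
im=cv2.cvtColor(eyes.capture('wrist'),cv2.COLOR_RGB2BGR)
for n,z in dict(lock_grip=.153,spring_grip=.153,gate_hinge=.124).items():
    for c in('wrist',):
        for k in eyes.landmark_of(c,n)[:1]:print(c,n,k['score'],k['at'],atz(c,k['at'],z))
cv2.imwrite('pics/w4.png',im)
E
```

```text
[ 0.6048 -0.1239  0.1622] [ 0.3727 -0.1427  0.0051] 0.0583154846221561
wrist lock_grip 0.88 [258.1, 427.2] [ 0.6551 -0.1789  0.153 ]
wrist spring_grip 0.73 [250.9, 282.2] [ 0.605  -0.1234  0.153 ]
wrist gate_hinge 0.9 [236.4, 478.9] [ 0.6867 -0.2096  0.124 ]
```

View pics/w4.png

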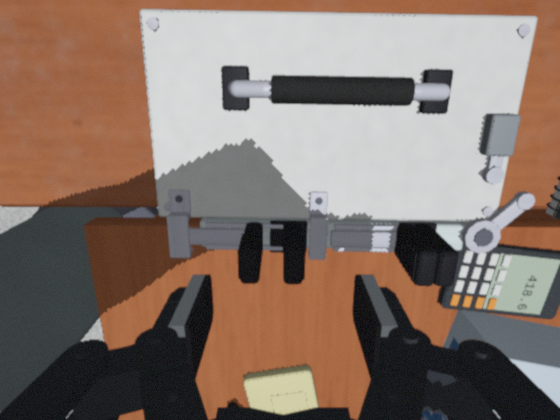

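The lock tabs now stand close together (columns 400–455), so the lock is back. The sprung tabs at 239–305 are centred under the gripper. Descend and squeeze.

Call:
drive_tool:
  moves:
    - [[0,0,0.6,0,0,0],[0,0,1.2,0,0,0],[0,0,1.7,0,0,0],[0,0,2,0,0,0],[0,0,2,0,0,0]]

```text
time_s: 8.43
tcp_pos: [0.6053, -0.1251, 0.1096]
tcp_rot: [-0.001, 0.923, 0.385, -0.001]
force: [-1.0, -0.0, 0.8]
gripper_width: 0.0586
gripper_force: 0.0
```

Call:
drive_tool:
  moves:
    - [[0,0,0,0,0,0],[0,0,0,0,0,0],[0,0,0,0,0,0],[0,0,0,0,0,0],[0,0,0,0,0,0]]
  fingers: 170
  force: 24

```text
time_s: 8.85
tcp_pos: [0.6053, -0.1242, 0.1126]
tcp_rot: [-0.0, 0.923, 0.385, 0.0]
force: [-3.3, 3.0, 3.7]
gripper_width: 0.0281
gripper_force: 2.5
```

Call:
drive_tool:
  moves:
    - [[0,0,0,0,0,0],[0,0,0,0,0,0],[0,0,0,0,0,0],[0,0,0,0,0,0],[0,0,0,0,0,0]]
  fingers: 210

```text
time_s: 9.27
tcp_pos: [0.6051, -0.1242, 0.1128]
tcp_rot: [-0.0, 0.923, 0.385, 0.0]
force: [-4.4, 3.1, 6.0]
gripper_width: 0.019
gripper_force: 24.6
```

```bash
python3 - <<'E'
from h import *
np.set_printoptions(precision=3,suppress=True)
s=manip.get_state();print(s['tcp_pos'],s['gripper_width'],s['gripper_force'])
# refined: present TCP = spring grip at gate angle ~0, rotate about hinge
H=np.array([.6868,-.2085]);t=s['tcp_pos'];d=t[:2]-H;print(np.linalg.norm(d),np.degrees(np.arctan2(*d[::-1])))
st=dict(s)
for a in range(0,91,6):
    c=R.from_euler('z',a,degrees=True);q=np.r_[H+c.as_matrix()[:2,:2]@d,t[2]]
    print(a,rel(q,.79+np.radians(a),st)[[0,1,5]],q[:2])
# per-call 5-row template (30 deg), in the frame at call start
E
```

```text
[ 0.605 -0.124  0.113] 0.01900655610570478 24.62538778781891
0.11737319609933038 134.09963682533694
0 [ 0.     0.    -0.005] [ 0.605 -0.124]
6 [-0.491  0.016 -6.005] [ 0.597 -0.133]
12 [ -0.978   0.083 -12.005] [ 0.589 -0.143]
18 [ -1.455   0.2   -18.005] [ 0.583 -0.154]
24 [ -1.917   0.367 -24.005] [ 0.578 -0.165]
30 [ -2.36    0.581 -30.005] [ 0.574 -0.176]
36 [ -2.777   0.841 -36.005] [ 0.571 -0.188]
42 [ -3.165   1.142 -42.005] [ 0.57  -0.201]
48 [ -3.52    1.482 -48.005] [ 0.57  -0.213]
54 [ -3.837   1.858 -54.005] [ 0.571 -0.225]
60 [ -4.113   2.265 -60.005] [ 0.573 -0.237]
66 [ -4.345   2.698 -66.005] [ 0.577 -0.249]
72 [ -4.53    3.153 -72.005] [ 0.581 -0.26 ]
78 [ -4.667   3.625 -78.005] [ 0.587 -0.271]
84 [ -4.753   4.109 -84.005] [ 0.594 -0.281]
90 [ -4.789   4.599 -90.005] [ 0.603 -0.29 ]
```

The sprung catch is squeezed, width 19 mm at 24.6 N. Begin the arc gently.

Call:
drive_tool:
  moves:
    - [[-0.16,0,0,0,0,-2],[-0.33,0.01,0,0,0,-4],[-0.49,0.02,0,0,0,-6],[-0.74,0.05,0,0,0,-9],[-0.98,0.08,0,0,0,-12]]

```text
time_s: 9.68
tcp_pos: [0.5893, -0.1434, 0.1128]
tcp_rot: [0.0, 0.877, 0.48, 0.0]
force: [-2.8, 0.9, 3.4]
gripper_width: 0.0191
gripper_force: 25.0
```

```bash
python3 - <<'E'
from h import *
np.set_printoptions(precision=3,suppress=True)
s=manip.get_state();print({k:s[k] for k in('tcp_pos','force','wrist_torque','gripper_width','gripper_force')})
im=cv2.cvtColor(eyes.capture('wrist'),cv2.COLOR_RGB2BGR);cv2.imwrite('pics/w5.png',im)
for n in('gate_hinge','lock_grip'):
  for k in eyes.landmark_of('wrist',n)[:1]:print(n,k['score'],k['at'],atz('wrist',k['at'],.124 if n[0]=='g' else .153))
E
```

```text
{'tcp_pos': array([ 0.589, -0.143,  0.113]), 'force': array([-2.811,  0.899,  3.446]), 'wrist_torque': array([ 0.304,  0.825, -0.18 ]), 'gripper_width': 0.019094182930398326, 'gripper_force': 24.957430064678192}
gate_hinge 0.73 [274.1, 528.3] [ 0.686 -0.208  0.124]
lock_grip 0.85 [310.9, 471.7] [ 0.651 -0.187  0.153]
```

View pics/w5.png

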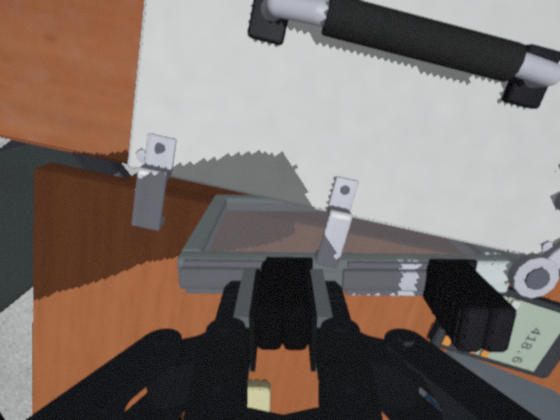

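The gate is out about 12°, free of its keepers (free end at column 185, keeper at 150), and firmly held at (283,300). Continue the arc in 25° steps.

Call:
drive_tool:
  moves:
    - [[-0.41,0.01,0,0,0,-5],[-0.82,0.06,0,0,0,-10],[-1.22,0.14,0,0,0,-15],[-1.61,0.25,0,0,0,-20],[-1.99,0.4,0,0,0,-25]]

```text
time_s: 10.25
tcp_pos: [0.5717, -0.1898, 0.1128]
tcp_rot: [0.0, 0.752, 0.659, 0.001]
force: [1.9, 7.9, 4.1]
gripper_width: 0.0193
gripper_force: 27.1
```

Call:
drive_tool:
  moves:
    - [[-0.41,0.01,0,0,0,-5],[-0.82,0.06,0,0,0,-10],[-1.22,0.14,0,0,0,-15],[-1.22,0.14,0,0,0,-15]]

```text
time_s: 10.58
tcp_pos: [0.5715, -0.2233, 0.1127]
tcp_rot: [0.002, 0.66, 0.751, -0.0]
force: [0.4, -0.7, 5.9]
gripper_width: 0.0191
gripper_force: 26.5
```

```bash
python3 - <<'E'
from h import *
np.set_printoptions(precision=3,suppress=True)
s=manip.get_state();print({k:s[k] for k in('tcp_pos','force','wrist_torque','gripper_width','gripper_force','joint_pos')})
H=np.array([.6862,-.208]);d=s['tcp_pos'][:2]-H;print(np.linalg.norm(d),np.degrees(np.arctan2(*d[::-1]))%360)
E
```

```text
{'tcp_pos': array([ 0.571, -0.223,  0.113]), 'force': array([ 0.427, -0.706,  5.914]), 'wrist_torque': array([-0.042,  0.42 ,  0.456]), 'gripper_width': 0.01905721377294428, 'gripper_force': 26.482119262218475, 'joint_pos': array([-0.509,  0.401,  0.001,  1.167, -0.001,  0.933])}
0.11572565474108222 187.61209241294225
```

Call:
drive_tool:
  moves:
    - [[-0.41,0.01,0,0,0,-5],[-0.82,0.06,0,0,0,-10],[-1.22,0.14,0,0,0,-15],[-1.61,0.25,0,0,0,-20],[-1.61,0.25,0,0,0,-20]]

```text
time_s: 11.0
tcp_pos: [0.5837, -0.261, 0.1127]
tcp_rot: [0.002, 0.52, 0.854, 0.001]
force: [1.8, 6.3, 8.4]
gripper_width: 0.0193
gripper_force: 28.2
```

Call:
drive_tool:
  moves:
    - [[-0.41,0.01,0,0,0,-5],[-0.82,0.06,0,0,0,-10],[-1.3,0.16,0,0,0,-16],[-1.3,0.16,0,0,0,-16],[-1.3,0.16,0,0,0,-16]]

```text
time_s: 11.42
tcp_pos: [0.6019, -0.2864, 0.1128]
tcp_rot: [0.001, 0.397, 0.918, 0.001]
force: [0.5, 6.2, 6.3]
gripper_width: 0.0191
gripper_force: 27.1
```

```bash
python3 - <<'E'
from h import *
np.set_printoptions(precision=3,suppress=True)
s=manip.get_state();print({k:s[k] for k in('tcp_pos','tcp_rot','force','gripper_width','gripper_force','joint_pos')})
H=np.array([.6862,-.208]);d=s['tcp_pos'][:2]-H;print(np.linalg.norm(d),np.degrees(np.arctan2(*d[::-1]))%360)
im=cv2.cvtColor(eyes.capture('wrist'),cv2.COLOR_RGB2BGR)
sc=cv2.cvtColor(eyes.capture('scene'),cv2.COLOR_RGB2BGR)
cv2.imwrite('pics/w6.png',np.hstack([im[:,:400],cv2.resize(sc[170:345,210:377],(400,420))]))
E
```

```text
{'tcp_pos': array([ 0.602, -0.286,  0.113]), 'tcp_rot': array([0.001, 0.397, 0.918, 0.001]), 'force': array([0.48 , 6.185, 6.283]), 'gripper_width': 0.019066114235777542, 'gripper_force': 27.12715744972229, 'joint_pos': array([-0.571,  0.49 ,  0.148,  1.227,  0.002,  0.246])}
0.1151519455831726 222.9260722757686
```

View pics/w6.png

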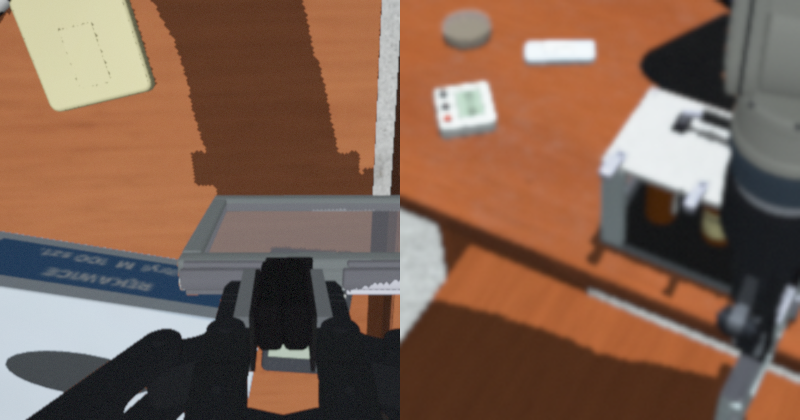

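The gate is held at about 88°, with the tabs firmly gripped at (283,300). The carrier's front is open, the bottles are visible inside, and the bystanders are untouched.

```bash
python3 -c "
from plant import job;print(job.hand_in())"
```

```text
the job is handed in; nothing more can be done
None
```

I squeezed the transport lock back first, then the sprung catch, and swung the gate past its stay. I handed the job in holding the gate open at about 88°, gripping with at most about 28 N, and the bottles and desk items looked undisturbed.

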